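# Unlock the stirring dock, slide the jar out and close it with its lid

### The arm

A 6-joint arm with a two-finger parallel gripper is mounted at the origin on the work surface. World frame = base frame: x ahead of the robot, y to its left, z up, the work surface at z = 0. Lengths are in m, angles in rad, forces in N, time in s.
With the tool pointing down it reaches from about 0.25 to 0.775 m from the base axis. Payload 4 kg.
Tool frame: the origin (TCP) lies at the very end of the fingers, on their centre line; the grasp point (between the pads) lies 19 mm behind it (robot.tcp_to_grasp is the distance from the TCP to the grasp point, in m); z points along the fingers, y is the line along which they close (so a half turn about z gives the same grasp; the last joint's range is limited). The gripper opens to 94 mm and grips with 3 to 60 N. Pads are 16 mm wide; open, the fingers measure 119 mm over their backs; the gripper's body (75 mm by 177 mm) begins 78 mm behind the grasp point.
Start: joints at [1.072, 0.087, 1.371, -0, 1.684, -0.103], TCP at [0.212, 0.507, 0.206] pointing down, gripper open.
Joint ranges: [-3.1, 3.1], [-0.76, 2.03], [0.27, 2.55], [-1.08, 4.22], [0.17, 2.65], [-2.57, 2.57]. Speed limits (rad/s): [2.79, 2.79, 3.14, 3.14, 3.14, 3.14].

### API

Orientations are given as a unit quaternion [x, y, z, w].
In Python, from cell import robot gives the robot as it stands. The module is installed in compiled form; this text tells all that it offers.
- The arm moves only by the tool servo_tool, never from a script. Its argument "plan" is a list of rows, each a list of 7 numbers: the turn, a rotation vector about the tool's x, y, z in rad, then the shift along the tool's x, y, z in m, then the closure, from -1 (fully open) to 1 (shut). In form: [[wx, wy, wz, dx, dy, dz, grip], ...]. A call has 1 to 12 rows; each row is the pose to reach, as a shift and turn from the pose commanded when the call began, along the tool's axes at that moment; what a row does not reach only later rows make up. A row lasts 1/10 s, in which the tool goes at most 50 mm and 8.59 degrees, less where a joint would pass 70% of its speed; a pose out of reach is approached as far as the arm can. A call with a gripper value outside its range is refused whole. The fingers move at their own pace and stop on an object; "grip_force" is the grip in N (left out, the last holds). Time passes only in rows, so rows that repeat a pose let the fingers close. It gives the time, the measured TCP pose, the force, the opening and the grip force at its end, in the units of the state.
- robot.get_obs(): the state, without advancing time (a new reading comes with each control period).
- robot.snapshot(name): name is "scene" or "top" or "wrist"; returns the picture (480x640x3 uint8, blue, green, red); there is no depth.
- robot.get_calibration(name): a dict with "mtx" (3x3 intrinsics, pixels), "k1" (the pictures are not rectified: a ray, as slopes to the right and down, at radius r is drawn at 1 + k1 r^2 times it, then the intrinsics apply), "rvec" (rotation vector, rad) and "tvec" (3), from world to camera coordinates, as OpenCV has them. Camera axes: x right, y down, z forward; pixel columns grow to the right and rows downward; lengths in m; the calibration is good to about 2 mm. A picture is of the moment at which its call begins: read the wrist's pose just before it. get_calibration takes no time and is no camera call; for the wrist camera it gives the pose at the moment of the call.
- robot.job_done(): hands the job in; it is judged then, once.
Trained networks look in the newest picture that a camera, given by its name, has taken for a name from the list of things; names that differ only in an ending like _2 or _b are one class to them, and where a whole thing is asked for, a point or a joint stands for the part that bears it (a point fixed in the world has none). Each returns a list of dicts, best first, with "confidence" (0 to 1); they miss things now and then, are a little off and sometimes report something else, mostly with a low value. They report only what shows in the picture. A call takes as long as a camera call. They do not tell look-alikes from the thing itself.
- robot.silhouettes(camera, thing): "mask" (480x640 bool, what is visible of it) and "rect" ([centre column, centre row, width, height] in pixels, round what is visible of it).
The state is a dict: "time_s": time; "qpos": joint angles; "joint_velocities": joint speeds; "joint_torque": joint torques, N m; "tcp_pos": TCP position; "tool_rot": TCP orientation; "force": force on the tool from outside, world axes, zero at the start; "moment": the same for the moment, N m; "width": opening from 0.0 (shut) to 1.0 (fully open); "grasp_force": force on a finger pad.
Only numpy, scipy, OpenCV 4.12 (cv2) and the standard library are available. Lean on these libraries where they do the work, as an engineer would, in place of code of your own. Each camera call takes 0.05 s, during which the arm holds its last target. There are 200 camera calls.

### The job

On the white stirring dock, draw the steel lock pin out of its slanted bore and hang it by its collar in the dock's open notch, then slide the carriage by its black knob all the way out from under the drive head. Then close the jar on the carriage with the one lid from the bench that fits it, setting it down gently (not dropping it) so that it sits flat on the rim. Let go of everything, and leave the other things on the bench where they are.

Things in the scene. Friction and masses are not known exactly. Their poses are not given: they have to be found in the camera images.
- station: Fixed white dock: base plate 350 (y) x 170 (x) x 15 mm, black drive head on a rear column, dark steel front post with the pin's block and the notch plate. Origin on the bench under it; carriage slides out to its +y, -x faces the robot (within 0.2 rad), z up. Drive head: x -45 to 95, y -160 to -60, z 160 to 205 mm.
- bore_mouth (a point): Centre of the bore's mouth on the sloping top (50 x 44 mm) of the dark steel block. The bore runs down along (0, 0.574, -0.819) in the dock's frame: 35 degrees off vertical, upper end towards the dock's -y. 16 mm wide, 36 mm deep; 13 mm on, the pin passes a lug of the carriage (hole 18.5 mm) and locks it. The pin's collar rests here at the start.
- notch_seat (a point): Where the parked pin's axis stands: on the top face (105 mm up) of the level dark steel notch plate, 12 mm thick, midway in a 20 mm wide slot between two 20 mm prongs. The slot is open to the dock's -x (to the robot): prong ends 50 mm from here in -x, closed end 10 mm in +x. Free space below. The bore is 120 mm away in +y.
- pin: The steel lock pin, 126 mm long, 0.18 kg give or take. Origin at the lower end of the shank, z along the pin to its head. Shank 14 mm thick and 75 mm long, then a collar 36 mm wide and 6 mm thick, then a round grip 22 mm thick reaching from 81 to 126 mm. Starts in the bore, leaning 35 degrees towards the dock's -y; slides freely.
- pin_collar (a point): On the pin's axis at the underside of the collar (75 mm from the pin's origin).
- carriage (a joint): How far the carriage has slid out along the dock's +y, in m: 0 locked under the drive head, 0.12 all the way out (a stop). Sliding friction about 2.5 N; it stays where it is left.
- carriage_knob (a point): Top centre of the carriage's upright round black knob, 26 mm thick and 64 mm tall, 100 mm above the bench; moves with the carriage. It stands 80 mm from the jar's axis, on the +y side.
- jar_rim (a point): Centre of the mouth of the open steel jar fixed on the carriage, at rim height (121 mm above the bench). Jar outside 84 mm, inside 76 mm across, 85 mm tall. Moves with the carriage.
- lid_wide: The lid that fits: aluminium disc 94 mm across, 8 mm thick; below it a plug 66 mm across, 12 mm deep, on which it stands; above, an upright round black knob 26 mm thick, 20 to 56 mm above the origin. Origin: centre of the plug's underside, z up. About 0.22 kg. It and the small lid lie left and right of the dock, either way round.
- lid_wide_seat (a point): Centre of the disc's underside (12 mm above the lid's origin): the face that sits on the jar's rim.
- lid_small: The wrong lid, of the same make: disc 62 mm across, plug 38 mm, the same knob and heights. Belongs to the small jar; leave it alone.
- small_jar: Bystander: small open steel jar, 56 mm across, 75 mm tall.
- bottle_a: Bystander: glass bottle with a blue cap, 72 mm across, 150 mm tall.
- bottle_b: Bystander: another such bottle, 72 mm across, 150 mm tall.
- jar_c: Bystander: low glass jar with a white cap, 70 mm across, 90 mm tall.
- tray: Bystander: grey plastic tray 120 x 90 mm, 40 mm high.
- driver: Bystander: screwdriver with a black handle, lying on the bench.
There are look-alikes about, which are no part of the job. What is shaped like the lid_wide but blue or pink is not meant. What is shaped like the pin but yellow is not meant.

How it is judged:
On the way, in this order (a step that is already met when the one before it is completed fails the run):
1. the pin is drawn fully out of the bore (collar more than 85 mm from the bore's mouth), the carriage still in (distance between pin_collar and bore_mouth above 0.085 m and value of joint carriage below 0.02 m), for 0.1 s.
2. the pin hangs upright in the notch by its collar and is let go, the carriage still in (horizontal distance between pin_collar and notch_seat below 0.022 m and z of pin_collar in the frame of notch_seat between -0.004 and 0.004 m and angle between pin's own z axis and vertical below 0.15 rad and contact force between the fingers and pin below 0.1 N and value of joint carriage below 0.02 m), for 0.2 s.
3. the carriage is slid out more than 110 mm (value of joint carriage above 0.11 m), for 0.2 s.
At the end, for the whole second after the job is handed in: Pin at rest in the notch within 22 mm of its seat point, collar within 4 mm of plate height, within 0.15 rad of upright; carriage out over 110 mm; wide lid at rest on the jar, centred within 10 mm, disc within 3 mm of rim height, within 0.06 rad of level (horizontal distance between pin_collar and notch_seat below 0.022 m and z of pin_collar in the frame of notch_seat between -0.004 and 0.004 m and angle between pin's own z axis and vertical below 0.15 rad and value of joint carriage above 0.11 m and horizontal distance between lid_wide_seat and jar_rim below 0.01 m and z of lid_wide_seat in the frame of jar_rim between -0.003 and 0.003 m and angle between lid_wide's own z axis and vertical below 0.06 rad and linear speed of lid_wide below 0.02 m/s and linear speed of pin below 0.03 m/s); the robot touches nothing.
It fails at once if the small lid is shifted more than 30 mm (distance of lid_small from where it was at the start of the episode above 0.03 m).
It fails at once if another bystander is shifted more than 30 mm (distance of any of small_jar, bottle_a, bottle_b, jar_c, tray, driver from where it was at the start of the episode above 0.03 m).
It fails at once if a bystander is tipped over (angle between any of lid_small, small_jar, bottle_a, bottle_b, jar_c, tray's own z axis and vertical above 0.4 rad).
It fails at once if the lid is dropped onto the jar: over it, more than 30 mm above its seat and not held (horizontal distance between lid_wide_seat and jar_rim below 0.05 m and z of lid_wide_seat in the frame of jar_rim above 0.03 m and contact force between the fingers and lid_wide below 0.02 N).
It also fails if it takes over 69 s, if anything falls off the work surface, if the arm or the gripper's body presses on something with over 40 N, if the wrist force passes 120 N, or if a joint passes its speed limit or range.

## Working session

There is one attempt and no reset: what is moved stays moved. The work goes in short steps, Python scripts to look and compute and a tool call to move; the robot and the scene stay as the last step left them, time stands still between calls to the robot, and variables do not carry over. Pictures are saved under pics/ and viewed, at most 10 in all, crops included, and the job is handed in when it is done.

Besides the shell and the picture viewer there is one more tool, called after "Emit:" as name([rows], argument=value, ...), one row to a line, values as JSON. servo_tool: Moves the arm, as the interface text tells. Its arguments: {"type":"object","properties":{"plan":{"type":"array","items":{"type":"array","items":{"type":"number"}}},"grip_force":{"type":"number"}},"required":["plan"]}

```bash
mkdir -p pics
cat > h.py <<'E'
import numpy as np, cv2
from scipy.spatial.transform import Rotation as R
from cell import robot
def cam(n):
    c=robot.get_calibration(n); K=np.array(c["mtx"],float); Rm=cv2.Rodrigues(np.array(c["rvec"],float))[0]; return K,float(c["k1"]),Rm,np.array(c["tvec"],float).ravel()
def proj(P,C):
    K,k,Rm,t=C; p=np.atleast_2d(P)@Rm.T+t; s=p[:,:2]/p[:,2:]; r2=(s**2).sum(1,keepdims=True); s=s*(1+k*r2); return s@K[:2,:2].T+K[:2,2]
def ray(px,C):
    K,k,Rm,t=C; d=(np.array(px,float)-K[:2,2])@np.linalg.inv(K[:2,:2]).T; s=d.copy()
    for _ in range(20): s=d/(1+k*(s@s))
    v=Rm.T@np.array([s[0],s[1],1]); return -Rm.T@t, v/np.linalg.norm(v)
def onz(px,z,C):
    o,v=ray(px,C); return o+v*(z-o[2])/v[2]
E
python3 - <<'E'
from h import *
o=robot.get_obs(); print(o)
for n in("scene","top"):
    cv2.imwrite(f"pics/{n}0.png",robot.snapshot(n)); C=cam(n); print(n,-C[2].T@C[3],C[0][0,0],C[1])
    for th in("station","pin","lid_wide","lid_small","carriage_knob","jar_rim"):
        print(th,[(np.round(d["rect"]).tolist(),round(d["confidence"],2)) for d in robot.silhouettes(n,th)])
E
```

```text
{'time_s': 0.0, 'qpos': array([ 1.07187827e+00,  8.79562914e-02,  1.37227718e+00,  2.01271843e-05,
        1.68358166e+00, -1.03063821e-01]), 'joint_velocities': array([-0.00175837, -0.00042446,  0.00095159,  0.00075554, -0.00174556,
        0.00037416]), 'joint_torque': array([-9.32787625e-04, -3.40188611e+01, -3.02422714e+01,  7.17436709e-02,
        3.31708894e-02, -1.76580261e-04]), 'tcp_pos': array([0.21179063, 0.50698603, 0.20429185]), 'tool_rot': array([ 1.96636122e-01,  9.80475905e-01, -1.05831430e-03, -3.38996085e-04]), 'force': array([ 0.23224857,  0.93997667, -0.04131078]), 'moment': array([ 0.03808947,  0.02616279, -0.01452592]), 'grasp_force': 0.0, 'width': 1.0010219459589373}
scene [ 1.40263265 -0.41001033  0.7526414 ] 489.3217402190257 -0.07997197588335457
station [([300.0, 280.0, 200.0, 130.0], 0.84), ([301.0, 278.0, 91.0, 50.0], 0.51)]
pin [([335.0, 360.0, 19.0, 52.0], 0.85)]
lid_wide [([114.0, 248.0, 37.0, 25.0], 0.92), ([155.0, 272.0, 37.0, 33.0], 0.77), ([169.0, 239.0, 38.0, 28.0], 0.76)]
lid_small [([386.0, 198.0, 18.0, 19.0], 0.58)]
carriage_knob [([303.0, 279.0, 88.0, 50.0], 0.86)]
jar_rim [([301.0, 276.0, 94.0, 52.0], 0.92)]
top [0.41207959 0.01913509 1.29633645] 477.24512861473636 -0.026685509745406177
station [([345.0, 222.0, 156.0, 120.0], 0.9)]
pin [([362.0, 149.0, 31.0, 33.0], 0.74), ([179.0, 365.0, 48.0, 23.0], 0.67), ([368.0, 269.0, 20.0, 13.0], 0.56), ([449.0, 193.0, 36.0, 33.0], 0.18)]
lid_wide [([455.0, 305.0, 36.0, 40.0], 0.89), ([485.0, 365.0, 36.0, 40.0], 0.89)]
lid_small []
carriage_knob [([346.0, 240.0, 71.0, 78.0], 0.68), ([346.0, 223.0, 156.0, 116.0], 0.31)]
jar_rim [([347.0, 242.0, 69.0, 77.0], 0.6), ([345.0, 221.0, 157.0, 117.0], 0.4)]
```

View pics/top0.png

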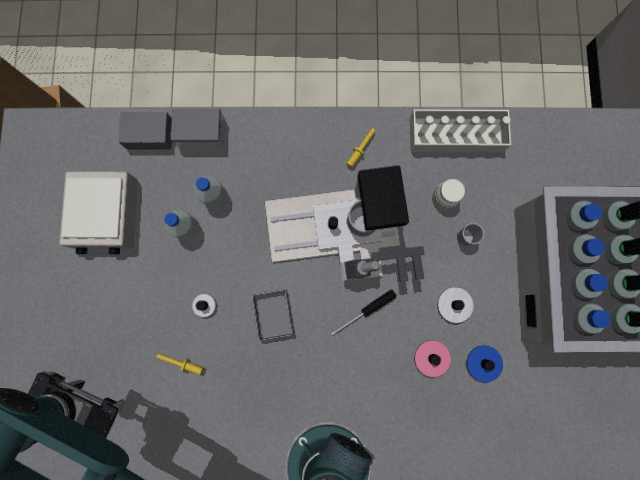

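View pics/scene0.png

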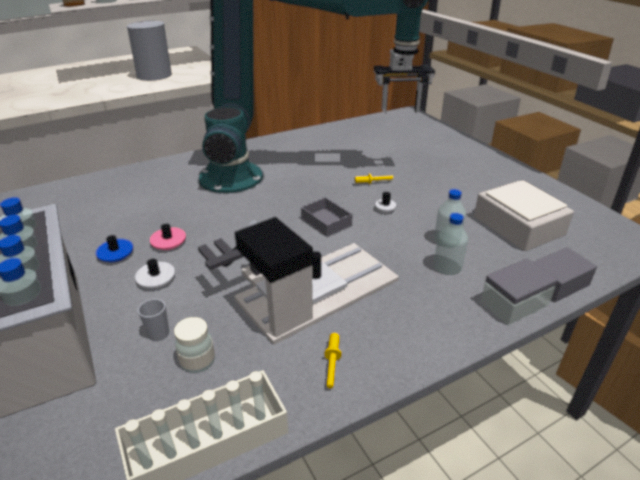

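Top view: the steel pin is at (370,268), leaning in the block. The yellow look-alikes are at (362,149) and (180,364). Lids: white wide (456,305), pink (433,359) and blue (485,364), which are not meant, and white small (204,306). The steel pin and the white wide lid fit the description, so I'll check both in one crop.

Run:
```python
from h import *
I=cv2.imread("pics/top0.png")[155:325,255:485]
cv2.imwrite("pics/crop0.png",cv2.resize(I,None,fx=3.4,fy=3.4,interpolation=cv2.INTER_CUBIC))
C=cam("top")
for n,p,z in [("plateL1",(265,200),.015),("plateL2",(272,262),.015),("lid",(456,305),.02),("lidknob",(457,306),.056),("pinhead",(364,267),.19),("knob",(333,223),.1),("headTL",(358,170),.205),("headTR",(400,166),.205),("headBR",(408,224),.205)]: print(n,onz(p,z,C).round(3))
Cw=cam("wrist"); o=robot.get_obs(); T=R.from_quat(o["tool_rot"]); 
print(T.as_matrix().round(3)); print("cam in tool",T.inv().apply(-Cw[2].T@Cw[3]-o["tcp_pos"]), "axes",(T.as_matrix().T@Cw[2].T).round(3), Cw[0])
```

```text
plateL1 [0.695 0.175 0.015]
plateL2 [0.524 0.153 0.015]
lid [ 0.412 -0.337  0.02 ]
lidknob [ 0.409 -0.329  0.056]
pinhead [ 0.498 -0.079  0.19 ]
knob [ 0.617 -0.01   0.1  ]
headTL [ 0.726 -0.066  0.205]
headTR [ 0.736 -0.165  0.205]
headBR [ 0.597 -0.181  0.205]
[[-0.923  0.386  0.   ]
 [ 0.386  0.923  0.   ]
 [ 0.     0.    -1.   ]]
cam in tool [ 0.06688473  0.00067111 -0.1788029 ] axes [[-0.    -0.973 -0.231]
 [ 1.    -0.    -0.   ]
 [ 0.    -0.231  0.973]] [[345.62588809   0.         318.77952716]
 [  0.         345.62588809 243.56672933]
 [  0.           0.           1.        ]]
```

View pics/crop0.png

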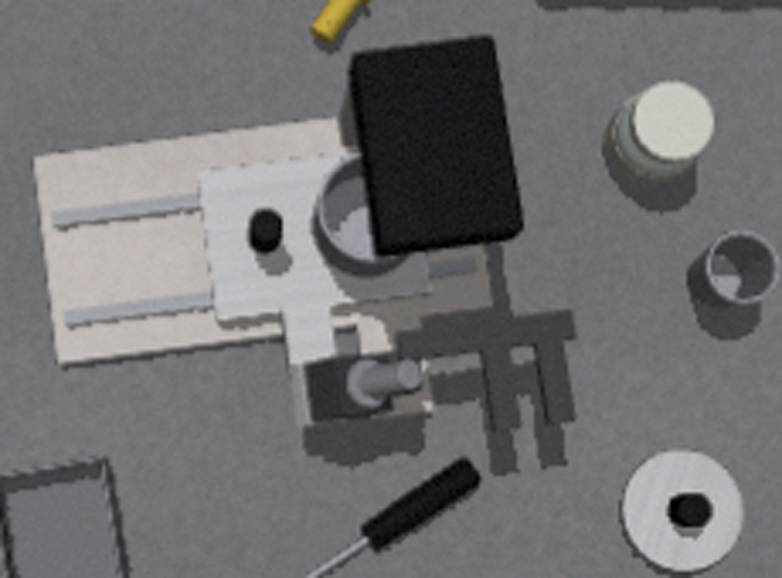

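The crop confirms them: the steel pin leans in the block with its collar at about (364,268) and head at (374,265). The open notch slot is near (410,270), and the white wide lid is at (456,305). I'll move in for a wrist view.

Emit:
servo_tool([
  [0, 0, -0.51, -0.4525, -0.491, -0.096, -1],
  [0, 0, -0.51, -0.4525, -0.491, -0.096, -1],
  [0, 0, -0.51, -0.4525, -0.491, -0.096, -1],
  [0, 0, -0.51, -0.4525, -0.491, -0.096, -1],
  [0, 0, -0.51, -0.4525, -0.491, -0.096, -1],
  [0, 0, -0.51, -0.4525, -0.491, -0.096, -1],
  [0, 0, -0.51, -0.4525, -0.491, -0.096, -1],
  [0, 0, -0.51, -0.4525, -0.491, -0.096, -1],
  [0, 0, -0.51, -0.4525, -0.491, -0.096, -1],
  [0, 0, -0.51, -0.4525, -0.491, -0.096, -1],
  [0, 0, -0.51, -0.4525, -0.491, -0.096, -1],
  [0, 0, -0.51, -0.4525, -0.491, -0.096, -1],
])

```text
time_s: 1.9
tcp_pos: [0.4128, -0.0458, 0.2905]
tool_rot: [-0.057, 0.998, -0.0, 0.001]
force: [0.7, 0.8, 1.1]
width: 1.002
grasp_force: 0.0
```

```bash
cat >> h.py <<'E'
import pickle
def shot(name):
    C=cam("wrist"); I=robot.snapshot("wrist"); cv2.imwrite(f"pics/{name}.png",I); pickle.dump(C,open(f"pics/{name}.pkl","wb")); return I,C
E
python3 -c "
from h import *
shot('w1')"
```

Emit:
servo_tool([
  [0, 0, 0, 0, -0.05, 0, -1],
  [0, 0, 0, 0, -0.1, 0, -1],
  [0, 0, 0, 0, -0.14, 0, -1],
  [0, 0, 0, 0, -0.14, 0, -1],
  [0, 0, 0, 0, -0.14, 0, -1],
])

```text
time_s: 2.45
tcp_pos: [0.4284, -0.183, 0.2894]
tool_rot: [-0.056, 0.998, 0.001, -0.0]
force: [-0.6, -0.2, -0.1]
width: 0.998
grasp_force: 0.0
```

Run:
```python
from h import *
print(robot.get_obs()["tcp_pos"])
J,C2=shot('w2')
I=cv2.imread("pics/w1.png")
for th in("pin","lid_wide"):
    print(th,[(np.round(d["rect"]).tolist(),round(d["confidence"],2)) for d in robot.silhouettes("wrist",th)])
cv2.imwrite("pics/pair.png",np.vstack([I[0:300,100:640],J[0:300,100:640]]))
```

```text
[ 0.42836506 -0.18299224  0.28941756]
pin [([390.0, 306.0, 40.0, 45.0], 0.64)]
lid_wide [([148.0, 58.0, 82.0, 85.0], 0.82), ([204.0, 188.0, 77.0, 77.0], 0.8), ([260.0, 81.0, 73.0, 81.0], 0.61)]
```

View pics/pair.png

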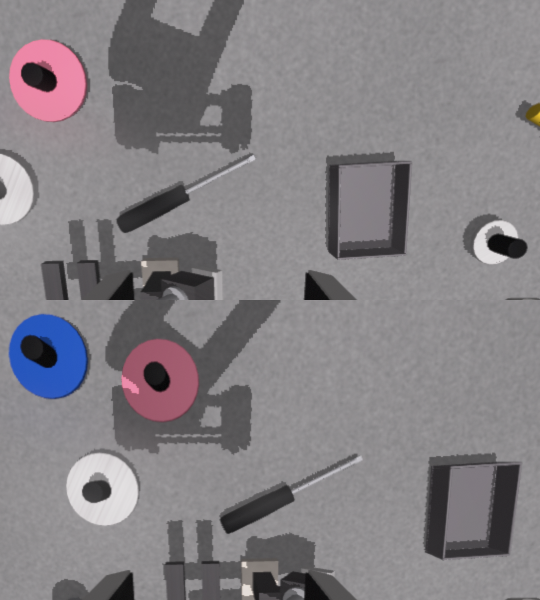

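In the wrist pictures the block and notch sit at the bottom edge, behind the fingers, so the tool needs to go further forward. The white wide lid is clear at (204,188) in the second picture.

Emit:
servo_tool([
  [0, 0, 0, -0.06, 0.03, -0.03, -1],
  [0, 0, 0, -0.12, 0.06, -0.03, -1],
  [0, 0, 0, -0.13, 0.06, -0.03, -1],
  [0, 0, 0, -0.13, 0.06, -0.03, -1],
  [0, 0, 0, -0.13, 0.06, -0.03, -1],
  [0, 0, 0, -0.13, 0.06, -0.03, -1],
])

```text
time_s: 3.2
tcp_pos: [0.55, -0.1079, 0.3204]
tool_rot: [-0.057, 0.998, -0.0, 0.0]
force: [-1.3, -0.9, 0.5]
width: 1.0
grasp_force: 0.0
```

```bash
python3 -c "
from h import *
print(robot.get_obs()['tcp_pos']);shot('w3')"
```

```text
[ 0.54999468 -0.10788951  0.32037629]
```

Emit:
servo_tool([
  [0, 0, 0, 0.0, -0.05, 0, -1],
  [0, 0, 0, 0.0, -0.08, 0, -1],
  [0, 0, 0, 0.0, -0.08, 0, -1],
  [0, 0, 0, 0.0, -0.08, 0, -1],
])

```text
time_s: 3.65
tcp_pos: [0.5589, -0.1885, 0.3203]
tool_rot: [-0.056, 0.998, 0.0, 0.0]
force: [0.1, 1.0, 0.2]
width: 0.997
grasp_force: 0.0
```

Run:
```python
from h import *
print(robot.get_obs()["tcp_pos"])
J,C2=shot('w4')
I=cv2.imread("pics/w3.png")
f=lambda A:cv2.resize(A[20:320,140:540],None,fx=2,fy=2,interpolation=cv2.INTER_CUBIC)
a=f(I);b=f(J)
cv2.imwrite("pics/a.png",a);cv2.imwrite("pics/b.png",b)
```

```text
[ 0.55887138 -0.18852461  0.32033133]
```

View pics/a.png

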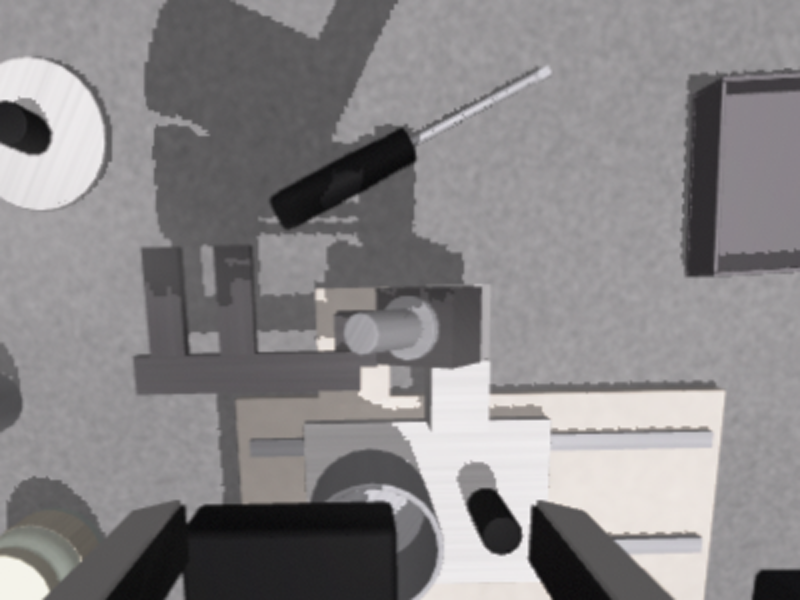

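View pics/b.png

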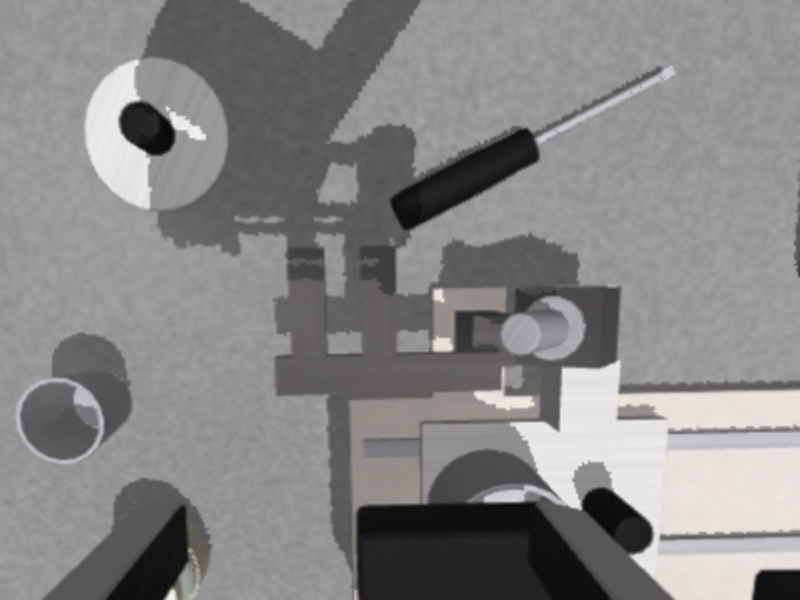

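Both views show the notch slot (closed end near (203,353) in a and (344,355) in b), the pin head (361,334)/(521,334), the collar (408,329)/(554,328) and the carriage knob top (501,538)/(631,532). The white lid's disc is at (156,133) in b. Now I'll fit the dock model to these.

```bash
cat > fit.py <<'E'
from h import *
from scipy.optimize import least_squares
A,B=[pickle.load(open(f"pics/{n}.pkl","rb")) for n in("w3","w4")]
T=cam("top")
w=lambda u,v:np.array([140+u/2,20+v/2])
AX=np.array([0,.574,-.819])
def pts(p):
    X,Y,yaw,xb,yb,zb,xn,xk,yk,lx,ly=p
    D=dict(head=np.array([xb,yb,zb])-.051*AX, col=np.array([xb,yb,zb])-.006*AX,
     nc=(xn+.010,yb-.12,.105),nt=(xn-.050,yb-.12,.105),pr=(-.085,.175,.015),pl=(-.085,-.175,.015),pb=(.085,.175,.015),kn=(xk,yk,.1),bm=(xb,yb,zb),seat=(xn,yb-.12,.105),jar=(xk,yk-.08,.121),O=(0,0,0))
    M=R.from_euler("z",yaw)
    W={k:M.apply(v)+[X,Y,0] for k,v in D.items()}
    W["lid"]=np.array([lx,ly,.020]); W["lk"]=np.array([lx,ly,.056]); return W
obs=[(A,"head",w(361,334)),(B,"head",w(521,334)),(A,"col",w(408,329)),(B,"col",w(554,328)),
(A,"nc",w(203,353.5)),(B,"nc",w(344.5,355.5)),(A,"nt",w(198.5,247.5)),(B,"nt",w(342.5,248.5)),
(A,"pr",w(723,388)),(A,"pl",w(237,400)),(B,"pl",w(349,400)),(A,"kn",w(501,538)),(B,"kn",w(631,532)),
(A,"lid",w(30,133)),(B,"lid",w(156.5,133.5)),(B,"lk",w(142,122)),
(T,"pr",(272,262)),(T,"pb",(265,200))]
if __name__=="__main__":
    f=lambda p:np.concatenate([(proj(pts(p)[k],C)[0]-q) for C,k,q in obs])
    s=least_squares(f,[.629,-.01,.11,-.12,-.03,.12,-.12,0,0,.41,-.33],loss="soft_l1")
    print(s.x.round(4)); r=f(s.x).reshape(-1,2)
    for (C,k,q),e in zip(obs,r): print(k,e.round(1))
    W=pts(s.x)
    for k in("bm","seat","kn","jar","lid","O"): print(k,W[k].round(4))
    np.save("fit.npy",s.x)
E
python3 fit.py
```

```text
[ 0.6338 -0.0081  0.1373 -0.1381 -0.0542  0.1042 -0.135  -0.011  -0.0014
  0.4132 -0.335 ]
head [ 0.7 -0. ]
head [0.5 0.2]
col [ 0.2 -0.4]
col [-0.5  0.2]
nc [0.  1.2]
nc [0.3 0.5]
nt [-1.6 -0.5]
nt [-0.3 -0.8]
pr [1.9 0.4]
pl [-1.6 -0.3]
pl [-0.6 -0. ]
kn [-0.4 -1.3]
kn [0.4 1.4]
lid [1.6 0.3]
lid [0.  0.1]
lk [-1.3 -0.4]
pr [-0.4 -0.5]
pb [-0.7  0.4]
bm [ 0.5044 -0.0807  0.1042]
seat [ 0.5239 -0.1991  0.105 ]
kn [ 0.6232 -0.011   0.1   ]
jar [ 0.6341 -0.0902  0.121 ]
lid [ 0.4132 -0.335   0.02  ]
O [ 0.6338 -0.0081  0.    ]
```

```bash
cat > go.py <<'E'
from fit import *
P=np.load("fit.npy"); W=pts(P); yaw=P[2]; Rz=R.from_euler("z",yaw)
DOWN=R.from_matrix(np.array([[-1,0,0],[0,1,0],[0,0,-1]]).T)   # dock frame: tool x=-x, y=+y
TILT=R.from_matrix(np.array([[-1,0,0],[0,.819,.574],[0,.574,-.819]]).T)
def delta(pos,rot,o=None,q=None):
    ob=robot.get_obs(); T=R.from_quat(ob["tool_rot"] if q is None else q); o=ob["tcp_pos"] if o is None else o
    return (T.inv()*rot).as_rotvec().round(3).tolist(), T.inv().apply(np.array(pos)-o).round(4).tolist()
a=Rz.apply(AX)
E
python3 - <<'E'
from go import *
print(a, delta(W["bm"]-a*.10,Rz*TILT))
E
```

```text
[-0.0785375   0.56860167 -0.819     ] ([-0.611, 0.008, -0.023], [0.041, 0.0552, 0.1345])
```

Emit:
servo_tool([
  [-0.611, 0.008, -0.023, 0.041, 0.0552, 0.1345, 0.15],
  [-0.611, 0.008, -0.023, 0.041, 0.0552, 0.1345, 0.15],
  [-0.611, 0.008, -0.023, 0.041, 0.0552, 0.1345, 0.15],
  [-0.611, 0.008, -0.023, 0.041, 0.0552, 0.1345, 0.15],
  [-0.611, 0.008, -0.023, 0.041, 0.0552, 0.1345, 0.15],
  [-0.611, 0.008, -0.023, 0.041, 0.0552, 0.1345, 0.15],
  [-0.611, 0.008, -0.023, 0.041, 0.0552, 0.1345, 0.15],
  [-0.611, 0.008, -0.023, 0.041, 0.0552, 0.1345, 0.15],
])

```text
time_s: 4.5
tcp_pos: [0.5146, -0.1374, 0.1891]
tool_rot: [-0.068, 0.952, 0.297, -0.018]
force: [0.0, 0.3, 0.0]
width: 0.427
grasp_force: 0.0
```

Run:
```python
from go import *
o=robot.get_obs(); print(o["tcp_pos"],o["qpos"].round(2),o["width"])
print(delta(W["bm"]-a*.018,Rz*TILT))
I,C=shot("w5")
# predicted pin points
for s in(.006,.051): print(proj(W["bm"]-a*s,C).round(1))
cv2.imwrite("pics/w5c.png",cv2.resize(I[180:480,120:520],None,fx=2,fy=2))
```

```text
[ 0.5146274  -0.13743453  0.18905759] [-0.64  0.3   1.27  0.46  1.98 -2.26] 0.4266378645919475
([-0.007, 0.003, 0.006], [0.0026, -0.0009, 0.0846])
[[317.5 241.9]]
[[316.8 256.8]]
```

View pics/w5c.png

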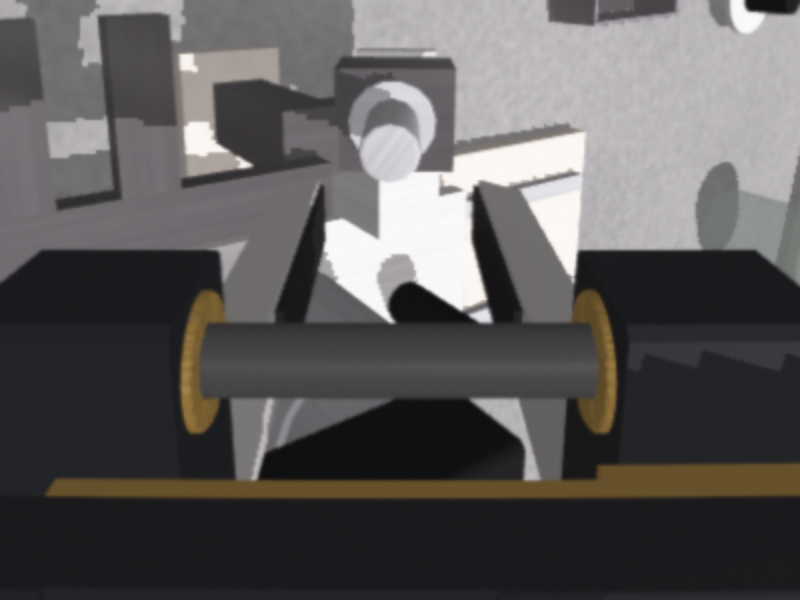

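The view agrees: the head is at (315,255) against a predicted (317,257), and the collar at (316,240). That's about 1 mm off, so I'll nudge and advance.

Emit:
servo_tool([
  [-0.004, 0.002, 0.004, 0.0035, -0.002, 0.02, 0.15],
  [-0.004, 0.002, 0.004, 0.0035, -0.002, 0.045, 0.15],
  [-0.004, 0.002, 0.004, 0.0035, -0.002, 0.07, 0.15],
  [-0.004, 0.002, 0.004, 0.0035, -0.002, 0.083, 0.15],
  [-0.004, 0.002, 0.004, 0.0035, -0.002, 0.083, 0.15],
  [-0.004, 0.002, 0.004, 0.0035, -0.002, 0.083, 0.15],
])

```text
time_s: 5.15
tcp_pos: [0.5038, -0.0928, 0.1174]
tool_rot: [-0.065, 0.951, 0.301, -0.022]
force: [0.5, -0.2, 0.5]
width: 0.429
grasp_force: 0.0
```

Run:
```python
from go import *
o=robot.get_obs(); print(o["tcp_pos"],o["qpos"].round(2),o["force"].round(1))
print(delta(W["bm"]-a*.018,Rz*TILT))
```

```text
[ 0.50379385 -0.09281731  0.11743296] [-0.6   0.29  1.44  0.46  1.83 -2.28] [ 0.5 -0.2  0.5]
([0.002, -0.002, -0.002], [-0.0023, 0.0022, -0.0003])
```

Emit:
servo_tool([
  [0, 0, 0, 0, 0, 0, 1],
  [0, 0, 0, 0, 0, 0, 1],
  [0, 0, 0, 0, 0, 0, 1],
  [0, 0, 0, 0, 0, 0, 1],
  [0, 0, 0, 0, 0, 0, 1],
  [0, 0, 0, 0, 0, 0, 1],
], grip_force=30)

```text
time_s: 5.75
tcp_pos: [0.5036, -0.0927, 0.1175]
tool_rot: [-0.064, 0.951, 0.302, -0.022]
force: [0.3, 0.1, 5.7]
width: 0.228
grasp_force: 30.0
```

Emit:
servo_tool([
  [0, 0, 0, 0, 0, -0.01, 1],
  [0, 0, 0, 0, 0, -0.03, 1],
  [0, 0, 0, 0, 0, -0.05, 1],
  [0, 0, 0, 0, 0, -0.07, 1],
  [0, 0, 0, 0, 0, -0.09, 1],
  [0, 0, 0, 0, 0, -0.11, 1],
  [0, 0, 0, 0, 0, -0.12, 1],
  [0, 0, 0, 0, 0, -0.12, 1],
  [0, 0, 0, 0, 0, -0.12, 1],
  [0, 0, 0, 0, 0, -0.12, 1],
])

```text
time_s: 6.75
tcp_pos: [0.5125, -0.1606, 0.213]
tool_rot: [-0.064, 0.951, 0.302, -0.024]
force: [-0.2, 0.7, -2.1]
width: 0.226
grasp_force: 30.0
```

Run:
```python
from go import *
o=robot.get_obs(); print(o["tcp_pos"],o["qpos"].round(2),o["force"].round(1),o["width"])
n=Rz.apply([-1,0,0])
print(delta(W["seat"]+n*.10+[0,0,.018+.03],Rz*DOWN))
```

```text
[ 0.51248973 -0.16062454  0.21303663] [-0.68  0.33  1.2   0.46  2.05 -2.26] [-0.2  0.7 -2.1] 0.22612385381330272
([0.616, -0.006, -0.003], [0.0935, -0.0675, 0.0265])
```

Run:
```python
from go import *
n=Rz.apply([-1,0,0])
print(delta(W["seat"]+n*.10+[0,0,.11],Rz*DOWN))
```

```text
([0.616, -0.006, -0.003], [0.0939, -0.0317, -0.0241])
```

Emit:
servo_tool([
  [0.1, 0, 0, 0.0939, -0.0317, -0.0241, 1],
  [0.616, -0.006, -0.003, 0.0939, -0.0317, -0.0241, 1],
  [0.616, -0.006, -0.003, 0.0939, -0.0317, -0.0241, 1],
  [0.616, -0.006, -0.003, 0.0939, -0.0317, -0.0241, 1],
  [0.616, -0.006, -0.003, 0.0939, -0.0317, -0.0241, 1],
  [0.616, -0.006, -0.003, 0.0939, -0.0317, -0.0241, 1],
  [0.616, -0.006, -0.003, 0.0939, -0.0675, 0.0265, 1],
  [0.616, -0.006, -0.003, 0.0939, -0.0675, 0.0265, 1],
  [0.616, -0.006, -0.003, 0.0939, -0.0675, 0.0265, 1],
  [0.616, -0.006, -0.003, 0.0939, -0.0675, 0.0265, 1],
  [0.616, -0.006, -0.003, 0.0939, -0.0675, 0.0265, 1],
])

```text
time_s: 7.85
tcp_pos: [0.4262, -0.2145, 0.1561]
tool_rot: [-0.068, 0.998, -0.001, 0.002]
force: [0.0, 0.7, -1.6]
width: 0.226
grasp_force: 30.0
```

Run:
```python
from go import *
o=robot.get_obs(); print(o["tcp_pos"],o["qpos"].round(2),o["force"].round(1),o["width"], R.from_quat(o["tool_rot"]).as_matrix()[:,2].round(3))
print(delta(W["seat"]+[0,0,.018+.03],Rz*DOWN))
I,C=shot("w6")
M=Rz
for k in((.01,0),(-.05,0),(-.05,.01),(-.05,-.01),(-.05,.03),(-.05,-.03)): print(k,proj(W["seat"]+Rz.apply([k[0],k[1],0]),C).round(1))
cv2.imwrite("pics/w6c.png",cv2.resize(I[180:480,120:520],None,fx=2,fy=2))
```

```text
[ 0.42624227 -0.21445602  0.15608275] [-0.59 -0.07  1.62  0.    1.58 -2.29] [ 0.   0.7 -1.6] 0.22622520413991945 [ 0.005 -0.002 -1.   ]
([-0.003, 0.004, -0.001], [-0.0988, 0.0019, 0.0035])
(0.01, 0) [[320.7 396.1]]
(-0.05, 0) [[320.7 324.8]]
(-0.05, 0.01) [[334.5 324.8]]
(-0.05, -0.01) [[306.9 324.8]]
(-0.05, 0.03) [[362.1 324.8]]
(-0.05, -0.03) [[279.4 324.8]]
```

View pics/w6c.png

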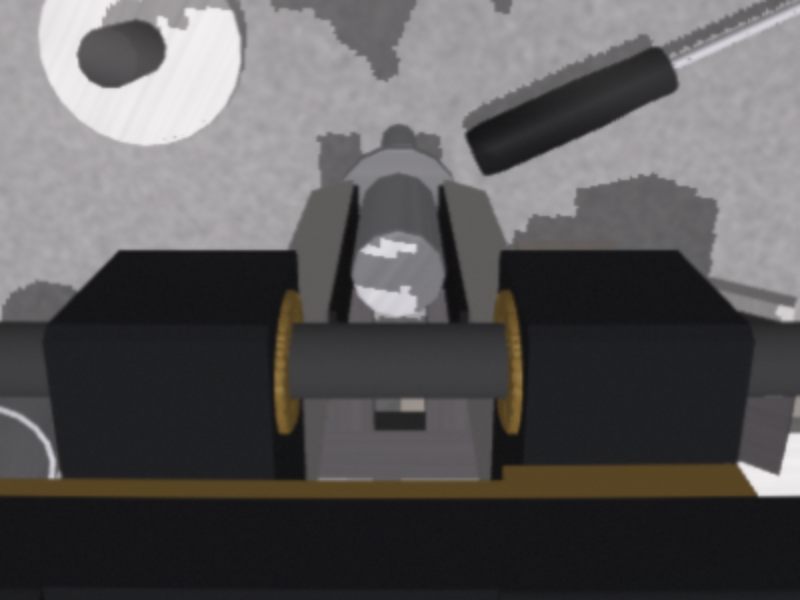

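The slot is centred at about (320,·) with its closed end near row 395, against a predicted (320.7,396), and the pin hangs upright in line with it. Sliding in and then lowering.

Emit:
servo_tool([
  [-0.003, 0.004, -0.001, -0.03, 0.0018, 0.0, 1],
  [-0.003, 0.004, -0.001, -0.06, 0.0018, 0.003, 1],
  [-0.003, 0.004, -0.001, -0.08, 0.0018, 0.003, 1],
  [-0.003, 0.004, -0.001, -0.097, 0.0018, 0.003, 1],
  [-0.003, 0.004, -0.001, -0.097, 0.0018, 0.003, 1],
  [-0.003, 0.004, -0.001, -0.097, 0.0018, 0.01, 1],
  [-0.003, 0.004, -0.001, -0.097, 0.0018, 0.02, 1],
  [-0.003, 0.004, -0.001, -0.097, 0.0018, 0.027, 1],
  [-0.003, 0.004, -0.001, -0.097, 0.0018, 0.027, 1],
])

```text
time_s: 8.8
tcp_pos: [0.5194, -0.1983, 0.1253]
tool_rot: [-0.069, 0.998, 0.002, -0.003]
force: [-0.3, -0.3, -3.0]
width: 0.226
grasp_force: 30.0
```

Run:
```python
from go import *
o=robot.get_obs(); print(o["tcp_pos"],o["force"].round(1),o["moment"].round(2))
print(delta(W["seat"]+[0,0,.018],Rz*DOWN))
```

```text
[ 0.51943428 -0.19828767  0.12529273] [-0.3 -0.3 -3. ] [-0.02  0.06  0.06]
([0.003, -0.005, 0.0], [-0.0043, -0.0014, 0.0023])
```

Emit:
servo_tool([
  [0, 0, 0, -0.002, -0.001, 0.001, 1],
  [0, 0, 0, -0.002, -0.001, 0.002, 1],
  [0, 0, 0, -0.002, -0.001, 0.0025, 1],
  [0, 0, 0, -0.002, -0.001, 0.0025, 1],
  [0, 0, 0, -0.002, -0.001, 0.0025, 1],
])

```text
time_s: 9.3
tcp_pos: [0.5231, -0.199, 0.1249]
tool_rot: [-0.069, 0.998, 0.001, -0.001]
force: [-0.3, 0.6, -1.1]
width: 0.227
grasp_force: 30.0
```

Emit:
servo_tool([
  [0, 0, 0, 0, 0, 0.001, 1],
  [0, 0, 0, 0, 0, 0.002, 1],
  [0, 0, 0, 0, 0, 0.002, 1],
  [0, 0, 0, 0, 0, 0.002, 1],
])

```text
time_s: 9.7
tcp_pos: [0.523, -0.199, 0.1226]
tool_rot: [-0.069, 0.998, 0.001, -0.001]
force: [-0.1, -0.0, -2.8]
width: 0.227
grasp_force: 30.0
```

Emit:
servo_tool([
  [0, 0, 0, 0, 0, 0.001, 1],
  [0, 0, 0, 0, 0, 0.001, 1],
  [0, 0, 0, 0, 0, 0.002, 1],
  [0, 0, 0, 0, 0, 0.002, 1],
])

```text
time_s: 10.1
tcp_pos: [0.5231, -0.1991, 0.1212]
tool_rot: [-0.069, 0.998, 0.001, -0.001]
force: [-0.6, 1.2, 0.7]
width: 0.227
grasp_force: 30.0
```

Emit:
servo_tool([
  [0, 0, 0, 0, 0, 0.001, 1],
  [0, 0, 0, 0, 0, 0.001, 1],
  [0, 0, 0, 0, 0, 0.001, 1],
])

```text
time_s: 10.4
tcp_pos: [0.5231, -0.1991, 0.1211]
tool_rot: [-0.069, 0.998, 0.001, -0.001]
force: [-1.9, 2.6, 5.5]
width: 0.228
grasp_force: 30.0
```

Emit:
servo_tool([
  [0, 0, 0, 0, 0, 0, 0.3],
  [0, 0, 0, 0, 0, 0, 0.2],
  [0, 0, 0, 0, 0, 0, 0.2],
  [0, 0, 0, 0, 0, 0, 0.2],
  [0, 0, 0, 0, 0, -0.02, 0.0],
  [0, 0, 0, 0, 0, -0.05, 0.0],
  [0, 0, 0, 0, 0, -0.09, 0.0],
  [0, 0, 0, 0, 0, -0.13, 0.0],
  [0, 0, 0, 0, 0, -0.13, 0.0],
])

```text
time_s: 11.3
tcp_pos: [0.5258, -0.2005, 0.2571]
tool_rot: [-0.069, 0.998, -0.002, 0.005]
force: [0.1, -0.6, 0.9]
width: 0.503
grasp_force: 0.0
```

Run:
```python
from go import *
o=robot.get_obs(); print(o["tcp_pos"],o["qpos"].round(2))
I,C=shot("w7")
print([(np.round(d["rect"]).tolist(),round(d["confidence"],2)) for d in robot.silhouettes("wrist","pin")])
print(proj(W["seat"]+[0,0,.051],C),proj(W["seat"]+[0,0,.006],C))
# next pose: over knob, closing along dock x -> yaw +-90
for s in (1,-1): print(s,delta(W["kn"]+[0,0,.12],Rz*R.from_euler("z",s*np.pi/2)*DOWN))
cv2.imwrite("pics/w7c.png",cv2.resize(I[180:480,120:520],None,fx=2,fy=2))
```

```text
[ 0.52584313 -0.20052417  0.25712656] [-0.47  0.1   1.25  0.    1.78 -2.17]
[([322.0, 230.0, 40.0, 40.0], 0.84)]
[[320.69313317 240.68302414]] [[320.69586329 229.81221149]]
1 ([0.0, 0.001, -1.57], [-0.1243, 0.1731, 0.0309])
-1 ([0.001, -0.0, 1.572], [-0.1243, 0.1731, 0.0309])
```

View pics/w7c.png

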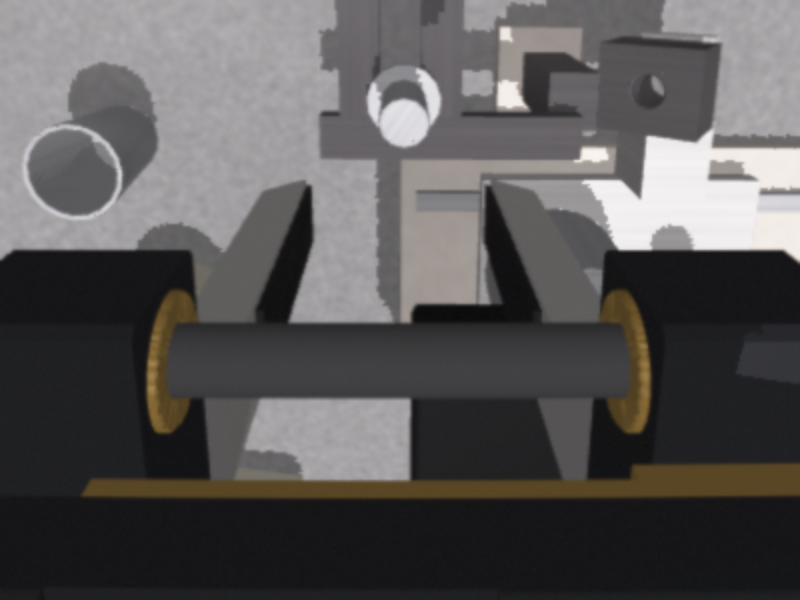

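The pin head is at (322,241) and collar at (322,230) against predictions of (321,241)/(321,230), so it is parked upright and released. Next is the carriage knob, with the fingers closing along dock x.

Emit:
servo_tool([
  [0, 0, 1.572, -0.1243, 0.1731, 0.0, 0.0],
  [0, 0, 1.572, -0.1243, 0.1731, 0.0, 0.0],
  [0, 0, 1.572, -0.1243, 0.1731, 0.0, 0.0],
  [0, 0, 1.572, -0.1243, 0.1731, 0.0, 0.0],
  [0, 0, 1.572, -0.1243, 0.1731, 0.0, 0.0],
  [0, 0, 1.572, -0.1243, 0.1731, 0.0, 0.0],
  [0, 0, 1.572, -0.1243, 0.1731, 0.0, 0.0],
  [0, 0, 1.572, -0.1243, 0.1731, 0.0, 0.0],
  [0, 0, 1.572, -0.1243, 0.1731, 0.0, 0.0],
  [0, 0, 1.572, -0.1243, 0.1731, 0.0, 0.0],
  [0, 0, 1.572, -0.1243, 0.1731, 0.0, 0.0],
  [0, 0, 1.572, -0.1243, 0.1731, 0.0, 0.0],
])

```text
time_s: 12.6
tcp_pos: [0.6218, -0.0106, 0.2469]
tool_rot: [0.657, 0.754, -0.001, -0.003]
force: [-0.4, -0.3, -1.4]
width: 0.503
grasp_force: 0.0
```

Run:
```python
from go import *
o=robot.get_obs(); print(o["tcp_pos"],o["qpos"].round(2))
K=Rz*R.from_euler("z",-np.pi/2)*DOWN
print(delta(W["kn"]*[1,1,0]+[0,0,.068],K))
I,C=shot("w8"); p=proj(W["kn"],C)[0]; print(p)
for th in("carriage_knob","jar_rim"): print(th,[(np.round(d["rect"]).tolist(),round(d["confidence"],2)) for d in robot.silhouettes("wrist",th)])
# dark blob near predicted knob top
r,c=int(p[1]),int(p[0]); g=I.max(2)
m=(g<60).astype(np.uint8); n,l,s,ce=cv2.connectedComponentsWithStats(m); print(g[max(r-3,0):r+4,c-3:c+4].mean(), l[min(r,479),c], s[l[r,c]] if l[r,c] else [(s[i].tolist()) for i in range(1,n) if s[i,4]>150])
```

```text
[ 0.62179103 -0.01064304  0.24692983] [-0.11  0.25  1.1   0.    1.8  -0.25]
([-0.007, -0.003, -0.0], [-0.0011, 0.0025, 0.1789])
[321.21199754 234.37064125]
carriage_knob [([276.0, 256.0, 197.0, 154.0], 0.8)]
jar_rim [([277.0, 255.0, 196.0, 151.0], 0.76)]
35.775510204081634 28 [310 213  24  32 616]
```

Emit:
servo_tool([
  [-0.004, -0.002, 0, 0, 0.002, 0.045, 0.0],
  [-0.004, -0.002, 0, 0, 0.002, 0.09, 0.0],
  [-0.004, -0.002, 0, 0, 0.002, 0.13, 0.0],
  [-0.004, -0.002, 0, 0, 0.002, 0.16, 0.0],
  [-0.004, -0.002, 0, 0, 0.002, 0.176, 0.0],
  [-0.004, -0.002, 0, 0, 0.002, 0.176, 0.0],
  [-0.004, -0.002, 0, 0, 0.002, 0.176, 1],
  [-0.004, -0.002, 0, 0, 0.002, 0.176, 1],
  [-0.004, -0.002, 0, 0, 0.002, 0.176, 1],
  [-0.004, -0.002, 0, 0, 0.002, 0.176, 1],
  [-0.004, -0.002, 0, 0, 0.002, 0.176, 1],
  [-0.004, -0.002, 0, 0, 0.002, 0.176, 1],
], grip_force=15)

```text
time_s: 13.95
tcp_pos: [0.6238, -0.0106, 0.0764]
tool_rot: [0.657, 0.754, 0.0, 0.001]
force: [-4.3, -1.1, 4.3]
width: 0.277
grasp_force: 15.0
```

Emit:
servo_tool([
  [0, 0, 0, 0.015, 0, 0, 1],
  [0, 0, 0, 0.03, 0, 0, 1],
  [0, 0, 0, 0.045, 0, 0, 1],
  [0, 0, 0, 0.06, 0, 0, 1],
  [0, 0, 0, 0.075, 0, 0, 1],
  [0, 0, 0, 0.09, 0, 0, 1],
  [0, 0, 0, 0.1, 0, 0, 1],
  [0, 0, 0, 0.11, 0, 0, 1],
  [0, 0, 0, 0.117, 0, 0, 1],
  [0, 0, 0, 0.122, 0, 0, 1],
  [0, 0, 0, 0.123, 0, 0, 1],
  [0, 0, 0, 0.123, 0, 0, 1],
])

```text
time_s: 15.15
tcp_pos: [0.6075, 0.1083, 0.0764]
tool_rot: [0.657, 0.754, -0.001, 0.003]
force: [-4.1, -8.1, 4.7]
width: 0.271
grasp_force: 15.0
```

Emit:
servo_tool([
  [0, 0, 0, -0.001, 0, 0, 0.0],
  [0, 0, 0, -0.001, 0, 0, 0.0],
  [0, 0, 0, -0.001, 0, 0, 0.0],
  [0, 0, 0, -0.001, 0, -0.04, 0.0],
  [0, 0, 0, -0.001, 0, -0.09, 0.0],
  [0, 0, 0, -0.001, 0, -0.14, 0.0],
  [0, 0, 0, -0.03, 0, -0.19, 0.0],
  [0, 0, 0, -0.07, 0, -0.22, 0.0],
  [0, 0, 0, -0.12, 0, -0.23, 0.0],
  [0, 0, 0, -0.14, 0, -0.23, 0.0],
  [0, 0, 0, -0.14, 0, -0.23, 0.0],
  [0, 0, 0, -0.14, 0, -0.23, 0.0],
])

```text
time_s: 16.35
tcp_pos: [0.6262, -0.027, 0.3034]
tool_rot: [0.657, 0.754, 0.001, 0.0]
force: [-0.9, -0.1, 0.4]
width: 0.5
grasp_force: 0.0
```

Run:
```python
from go import *
o=robot.get_obs(); print(o["tcp_pos"],o["time_s"])
I,C=shot("w9"); yd=Rz.apply([0,1,0])
J=W["jar"]+yd*.12; print("jar pred",J, proj(J,C), proj(W["kn"]+yd*.12,C))
g=cv2.medianBlur(cv2.cvtColor(I,cv2.COLOR_BGR2GRAY),3)
c=cv2.HoughCircles(g,cv2.HOUGH_GRADIENT,1,10,param1=80,param2=25,minRadius=30,maxRadius=70)
if c is not None:
    for x,y,r in c[0][:8]:
        p=onz((x,y),.121,C); e=onz((x+r,y),.121,C); print((x,y,r),p.round(4),"rad",np.linalg.norm(e-p).round(4))
m=(g<45).astype(np.uint8); n,l,s,ce=cv2.connectedComponentsWithStats(m)
print([(s[i].tolist(),ce[i].round(1).tolist()) for i in range(1,n) if 200<s[i,4]<3000])
```

```text
[ 0.62615186 -0.02698626  0.30340099] 16.35
jar pred [0.6177127  0.02863911 0.121     ] [[317.75941092 172.74294882]] [[317.65743618  93.43866638]]
(np.float32(319.5), np.float32(170.5), np.float32(41.5)) [0.6192 0.0311 0.121 ] rad 0.0425
(np.float32(309.5), np.float32(168.5), np.float32(49.4)) [0.6088 0.0317 0.121 ] rad 0.0505
(np.float32(295.5), np.float32(173.5), np.float32(34.7)) [0.5952 0.0248 0.121 ] rad 0.0356
(np.float32(313.5), np.float32(178.5), np.float32(40.2)) [0.6142 0.0223 0.121 ] rad 0.0414
(np.float32(211.5), np.float32(256.5), np.float32(37.2)) [ 0.5154 -0.0752  0.121 ] rad 0.0405
(np.float32(329.5), np.float32(157.5), np.float32(46.2)) [0.6275 0.0453 0.121 ] rad 0.047
(np.float32(317.5), np.float32(160.5), np.float32(32.0)) [0.6158 0.0407 0.121 ] rad 0.0326
[([221, 238, 22, 44, 488], [231.5, 261.6]), ([151, 250, 37, 49, 885], [168.8, 275.0]), ([271, 379, 124, 23, 2726], [330.7, 390.2])]
```

```bash
cat >> go.py <<'E'
K=Rz*R.from_euler("z",-np.pi/2)*DOWN; kx=K.as_matrix()[:,0]
JAR=np.array([.6187,.0300,.121])
E
python3 - <<'E'
from go import *
print(delta(W["lid"]*[1,1,0]+[0,0,.22]-kx*.06,K))
E
```

```text
([0.001, -0.001, 0.0], [-0.3367, -0.2532, 0.0826])
```

Emit:
servo_tool([
  [0, 0, 0, -0.3367, -0.2532, 0.03, -0.1],
  [0, 0, 0, -0.3367, -0.2532, 0.03, -0.1],
  [0, 0, 0, -0.3367, -0.2532, 0.03, -0.1],
  [0, 0, 0, -0.3367, -0.2532, 0.03, -0.1],
  [0, 0, 0, -0.3367, -0.2532, 0.03, -0.1],
  [0, 0, 0, -0.3367, -0.2532, 0.03, -0.1],
  [0, 0, 0, -0.3367, -0.2532, 0.0826, -0.1],
  [0, 0, 0, -0.3367, -0.2532, 0.0826, -0.1],
  [0, 0, 0, -0.3367, -0.2532, 0.0826, -0.1],
  [0, 0, 0, -0.3367, -0.2532, 0.0826, -0.1],
  [0, 0, 0, -0.3367, -0.2532, 0.0826, -0.1],
  [0, 0, 0, -0.3367, -0.2532, 0.0826, -0.1],
])

```text
time_s: 17.6
tcp_pos: [0.4228, -0.3937, 0.2217]
tool_rot: [0.656, 0.755, 0.001, 0.001]
force: [-0.3, 0.3, -0.3]
width: 0.554
grasp_force: 0.0
```

Run:
```python
from go import *
o=robot.get_obs(); print(o["tcp_pos"],o["time_s"],o["qpos"].round(2))
I,C=shot("w10"); print("pred disc",proj(W["lid"],C),"knob",proj(W["lk"],C))
for d in robot.silhouettes("wrist","lid_wide"):
    m=d["mask"]; c,r,w_,h=d["rect"]; ys,xs=np.nonzero(m); print(np.round(d["rect"],1),round(d["confidence"],2),"mean bgr",I[m].mean(0).round(), onz((c,r),.02,C).round(4), np.linalg.norm(onz((c+w_/2,r),.02,C)-onz((c-w_/2,r),.02,C)).round(3))
g=I.max(2); m=(g<50).astype(np.uint8); n,l,s,ce=cv2.connectedComponentsWithStats(m)
print([(s[i].tolist(),ce[i].round(1).tolist()) for i in range(1,n) if 200<s[i,4]<5000])
```

```text
[ 0.42277649 -0.39372591  0.22168788] 17.6 [-0.85  0.14  1.28  0.    1.72 -0.99]
pred disc [[317.01728659 168.77481028]] knob [[316.93698468 169.56082153]]
[176.8 214.2  83.3  76.9] 0.97 mean bgr [136.  72.  49.] [ 0.2656 -0.4053  0.02  ] 0.093
[316.6 167.8  88.4  90.2] 0.78 mean bgr [222. 221. 224.] [ 0.4127 -0.334   0.02  ] 0.095
[194.8  86.2  89.7  94.5] 0.59 mean bgr [164. 135. 213.] [ 0.2775 -0.2698  0.02  ] 0.093
[([352, 0, 28, 18, 377], [365.6, 6.9]), ([416, 0, 49, 7, 289], [439.4, 3.4]), ([413, 33, 99, 42, 445], [457.8, 60.2]), ([168, 67, 36, 33, 829], [185.1, 83.2]), ([151, 219, 32, 14, 271], [165.9, 225.3]), ([196, 273, 246, 75, 3433], [305.9, 325.0])]
```

Run:
```python
from go import *
print(delta([.413,-.3345,.028],K))
```

```text
([0.004, 0.002, 0.002], [0.0605, -0.0021, 0.1939])
```

Emit:
servo_tool([
  [0.002, 0.001, 0.001, 0.04, -0.002, 0.02, -0.1],
  [0.002, 0.001, 0.001, 0.0605, -0.002, 0.05, -0.1],
  [0.002, 0.001, 0.001, 0.0605, -0.002, 0.09, -0.1],
  [0.002, 0.001, 0.001, 0.0605, -0.002, 0.13, -0.1],
  [0.002, 0.001, 0.001, 0.0605, -0.002, 0.16, -0.1],
  [0.002, 0.001, 0.001, 0.0605, -0.002, 0.18, -0.1],
  [0.002, 0.001, 0.001, 0.0605, -0.002, 0.192, -0.1],
  [0.002, 0.001, 0.001, 0.0605, -0.002, 0.192, -0.1],
  [0.002, 0.001, 0.001, 0.0605, -0.002, 0.192, -0.1],
])

```text
time_s: 18.6
tcp_pos: [0.4125, -0.3357, 0.03]
tool_rot: [0.657, 0.754, 0.0, 0.001]
force: [0.4, 0.6, 0.5]
width: 0.548
grasp_force: 0.0
```

Run:
```python
from go import *
o=robot.get_obs(); print(o["tcp_pos"],o["force"].round(1),R.from_quat(o["tool_rot"]).as_matrix()[:,2].round(4))
print(delta([.413,-.3345,.028],K))
```

```text
[ 0.4125029  -0.3357194   0.03004397] [0.4 0.6 0.5] [ 1.4e-03 -5.0e-04 -1.0e+00]
([0.001, 0.001, -0.001], [0.0011, 0.0007, 0.002])
```

Emit:
servo_tool([
  [0, 0, 0, 0.001, 0.0007, 0.003, -0.1],
  [0, 0, 0, 0.001, 0.0007, 0.003, 1],
  [0, 0, 0, 0.001, 0.0007, 0.003, 1],
  [0, 0, 0, 0.001, 0.0007, 0.003, 1],
  [0, 0, 0, 0.001, 0.0007, 0.003, 1],
  [0, 0, 0, 0.001, 0.0007, 0.003, 1],
  [0, 0, 0, 0.001, 0.0007, 0.003, 1],
  [0, 0, 0, 0.001, 0.0007, 0.003, 1],
], grip_force=35)

```text
time_s: 19.4
tcp_pos: [0.4125, -0.3345, 0.0261]
tool_rot: [0.657, 0.753, 0.0, 0.0]
force: [1.8, -0.5, 1.0]
width: 0.271
grasp_force: 35.0
```

Run:
```python
from go import *
o=robot.get_obs(); print(o["tcp_pos"],o["force"].round(1),o["width"])
np.save("grasp.npy",o["tcp_pos"])
```

```text
[ 0.41252426 -0.33452649  0.02611066] [ 1.8 -0.5  1. ] 0.27096644791238883
```

Emit:
servo_tool([
  [0, 0, 0, 0, 0, -0.01, 1],
  [0, 0, 0, 0, 0, -0.04, 1],
  [0, 0, 0, 0, 0, -0.08, 1],
  [0, 0, 0, 0, 0, -0.12, 1],
  [0, 0, 0, 0, 0, -0.16, 1],
  [0, 0, 0, 0, 0, -0.2, 1],
  [0, 0, 0, 0, 0, -0.22, 1],
  [0, 0, 0, 0, 0, -0.22, 1],
])

```text
time_s: 20.2
tcp_pos: [0.4127, -0.3356, 0.2497]
tool_rot: [0.658, 0.753, -0.0, 0.003]
force: [-0.1, -0.1, -2.6]
width: 0.267
grasp_force: 35.0
```

Run:
```python
from go import *
o=robot.get_obs(); print(o["tcp_pos"],o["force"].round(1),o["width"],o["moment"].round(2))
# lid relative to TCP: look at the held lid
I,C=shot("w11")
for d in robot.silhouettes("wrist","lid_wide"): print(np.round(d["rect"],1),round(d["confidence"],2),I[d["mask"]].mean(0).round())
g=o["tcp_pos"]; print("TCP proj",proj(g,C),"disc centre",proj(g-[0,0,.009],C))
print(delta(JAR*[1,1,0]+[0,0,.25],K))
```

```text
[ 0.41271437 -0.33557825  0.24971738] [-0.1 -0.1 -2.6] 0.2674300175195178 [-0.07  0.04  0.01]
[191.8 256.9  78.1  70.6] 0.96 [118.  62.  42.]
[318.9 271.2 164.7 138.7] 0.89 [153. 152. 154.]
[207.1 146.1  83.4  82.5] 0.89 [176. 147. 228.]
TCP proj [[318.69189427 287.58608765]] disc centre [[318.64966853 281.94927151]]
([-0.002, -0.002, -0.002], [0.3329, 0.2546, -0.005])
```

Emit:
servo_tool([
  [0, 0, 0, 0.02, 0.015, -0.02, 1],
  [0, 0, 0, 0.05, 0.04, -0.025, 1],
  [0, 0, 0, 0.3329, 0.2546, -0.025, 1],
  [0, 0, 0, 0.3329, 0.2546, -0.025, 1],
  [0, 0, 0, 0.3329, 0.2546, -0.025, 1],
  [0, 0, 0, 0.3329, 0.2546, -0.025, 1],
  [0, 0, 0, 0.3329, 0.2546, -0.025, 1],
  [0, 0, 0, 0.3329, 0.2546, -0.025, 1],
  [0, 0, 0, 0.3329, 0.2546, -0.025, 1],
  [0, 0, 0, 0.3329, 0.2546, -0.025, 1],
  [0, 0, 0, 0.3329, 0.2546, -0.025, 1],
  [0, 0, 0, 0.3329, 0.2546, -0.025, 1],
])

```text
time_s: 21.5
tcp_pos: [0.6183, 0.0289, 0.2689]
tool_rot: [0.658, 0.753, -0.001, -0.002]
force: [1.0, -0.2, -2.6]
width: 0.271
grasp_force: 35.0
```

Run:
```python
from go import *
o=robot.get_obs(); g=o["tcp_pos"]; Tm=R.from_quat(o["tool_rot"]); print(g,o["force"].round(1),o["width"],Tm.as_matrix()[:,2].round(4))
I,C=shot("w12")
ds=robot.silhouettes("wrist","lid_wide")
for d in ds[:2]: print(np.round(d["rect"],1),round(d["confidence"],2))
d=max(ds,key=lambda d:d["rect"][2]); ys,xs=np.nonzero(d["mask"]); top=[]
t=np.linspace(0,2*np.pi,200)
for off in(-.004,-.002,0,.002,.004):
    ring=g+Tm.apply(np.c_[off+.047*np.cos(t),.047*np.sin(t),0*t+.006]); q=proj(ring,C); print(off,q[:,1].min().round(1),q[:,1].max().round(1),q[:,0].min().round(1),q[:,0].max().round(1))
print("mask",ys.min(),ys.max(),xs.min(),xs.max())
print(delta(JAR*[1,1,0]+[0,0,.121-.012+.026],K))
```

```text
[0.61830085 0.02890685 0.26888892] [ 1.  -0.2 -2.6] 0.2712019696245934 [-4.4e-03  4.0e-04 -1.0e+00]
[ 73.3 396.7  36.4  39.6] 0.79
[318.1 270.9 163.2 140.3] 0.62
-0.004 208.1 364.0 236.0 401.5
-0.002 204.3 361.1 235.8 401.7
0 200.6 358.1 235.6 401.9
0.002 196.8 355.1 235.4 402.1
0.004 193.1 352.1 235.2 402.3
mask 203 341 237 400
([-0.002, -0.001, -0.003], [0.0016, 0.0007, 0.1353])
```

Emit:
servo_tool([
  [0, 0, 0, 0.0015, 0.0007, 0.03, 1],
  [0, 0, 0, 0.0015, 0.0007, 0.06, 1],
  [0, 0, 0, 0.0015, 0.0007, 0.09, 1],
  [0, 0, 0, 0.0015, 0.0007, 0.11, 1],
  [0, 0, 0, 0.0015, 0.0007, 0.117, 1],
  [0, 0, 0, 0.0015, 0.0007, 0.117, 1],
  [0, 0, 0, 0.0015, 0.0007, 0.117, 1],
])

```text
time_s: 22.3
tcp_pos: [0.6204, 0.0307, 0.1558]
tool_rot: [0.658, 0.753, 0.001, 0.001]
force: [-0.2, 0.6, -2.4]
width: 0.269
grasp_force: 35.0
```

Run:
```python
from go import *
o=robot.get_obs(); g=o["tcp_pos"]; print(g,o["force"].round(1),R.from_quat(o["tool_rot"]).as_matrix()[:,2].round(4))
print(delta(JAR*[1,1,0]+[0,0,.135],K))
```

```text
[0.62037675 0.03073885 0.15580159] [-0.2  0.6 -2.4] [ 2.5e-03  9.0e-04 -1.0e+00]
([0.003, -0.001, -0.002], [-0.0005, -0.0018, 0.0208])
```

Emit:
servo_tool([
  [0, 0, 0, -0.0005, -0.001, 0.004, 1],
  [0, 0, 0, -0.0005, -0.001, 0.008, 1],
  [0, 0, 0, -0.0005, -0.001, 0.012, 1],
  [0, 0, 0, -0.0005, -0.001, 0.015, 1],
  [0, 0, 0, -0.0005, -0.001, 0.017, 1],
  [0, 0, 0, -0.0005, -0.001, 0.018, 1],
  [0, 0, 0, -0.0005, -0.001, 0.018, 1],
  [0, 0, 0, -0.0005, -0.001, 0.018, 1],
])

```text
time_s: 23.1
tcp_pos: [0.6189, 0.0309, 0.1362]
tool_rot: [0.657, 0.753, 0.0, -0.0]
force: [-0.9, -0.3, -2.4]
width: 0.271
grasp_force: 35.0
```

Emit:
servo_tool([
  [0, 0, 0, 0, 0, 0.001, 1],
  [0, 0, 0, 0, 0, 0.002, 1],
  [0, 0, 0, 0, 0, 0.002, 1],
  [0, 0, 0, 0, 0, 0.002, 1],
])

```text
time_s: 23.5
tcp_pos: [0.619, 0.0309, 0.1351]
tool_rot: [0.657, 0.753, 0.001, 0.0]
force: [-2.5, -0.5, 2.7]
width: 0.273
grasp_force: 35.0
```

Contact is at the expected height, so I'll release, rise and check.

Emit:
servo_tool([
  [0, 0, 0, 0, 0, -0.001, 0.4],
  [0, 0, 0, 0, 0, -0.001, 0.1],
  [0, 0, 0, 0, 0, -0.001, 0.0],
  [0, 0, 0, 0, 0, -0.001, 0.0],
  [0, 0, 0, 0, 0, -0.03, 0.0],
  [0, 0, 0, 0, 0, -0.07, 0.0],
  [0, 0, 0, 0, 0, -0.12, 0.0],
  [0, 0, 0, -0.04, 0, -0.16, 0.0],
  [0, 0, 0, -0.07, 0, -0.17, 0.0],
  [0, 0, 0, -0.07, 0, -0.17, 0.0],
  [0, 0, 0, -0.07, 0, -0.17, 0.0],
])

```text
time_s: 24.6
tcp_pos: [0.6284, -0.0391, 0.3037]
tool_rot: [0.658, 0.753, 0.001, -0.001]
force: [0.5, -0.3, -1.1]
width: 0.5
grasp_force: 0.0
```

Run:
```python
from go import *
o=robot.get_obs(); print(o["tcp_pos"],o["time_s"],o["force"].round(1))
I,C=shot("w13")
print("jar proj",proj(JAR+[0,0,.008],C),"knobtop",proj(JAR+[0,0,.044],C))
for d in robot.silhouettes("wrist","lid_wide"): c,r,w_,h=d["rect"]; print(np.round(d["rect"],1),round(d["confidence"],2),onz((c,r),.129,C).round(4),I[d["mask"]].mean(0).round())
print("seat",proj(W["seat"]+[0,0,.051],C))
a_=cv2.resize(I[:,:],None,fx=1.25,fy=1.25); cv2.imwrite("pics/w13v.png",a_[:,:])
```

```text
[ 0.62838455 -0.0391361   0.30365327] 24.6 [ 0.5 -0.3 -1.1]
jar proj [[318.50047293 159.25218301]] knobtop [[318.44187539 158.93081789]]
[ 65.9 321.5  54.3  33.6] 0.83 [ 0.3604 -0.183   0.129 ] [143. 117. 198.]
[317.3 159.8  96.8  99. ] 0.65 [0.6176 0.0293 0.129 ] [221. 220. 223.]
[ 72.6 404.9  34.6  40.4] 0.6 [ 0.3636 -0.2929  0.129 ] [171.  80.  37.]
seat [[201.60396758 366.32662707]]
```

View pics/w13v.png

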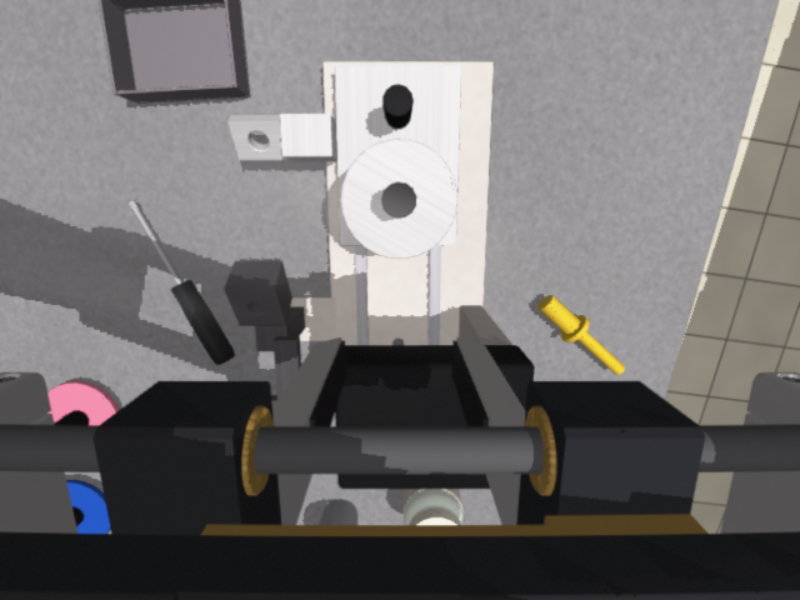

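The lid sits centred on the jar: disc centre (317,160) against a predicted (318,159), with its knob concentric. The carriage is fully out. One last numeric check of the pin with the top camera, then I hand in.

Run:
```python
from go import *
robot.snapshot("top"); C=cam("top")
print("pin head pred",proj(W["seat"]+[0,0,.051],C).round(1),"mid",proj(W["seat"]+[0,0,.03],C).round(1))
print([(np.round(d["rect"],1).tolist(),round(d["confidence"],2)) for d in robot.silhouettes("top","pin")])
print("disc pred",proj(JAR+[0,0,.008],C).round(1),[(np.round(d["rect"],1).tolist(),round(d["confidence"],2)) for d in robot.silhouettes("top","lid_wide")])
print(robot.get_obs()["force"].round(1)); print(robot.job_done())
```

```text
pin head pred [[412.7 257.7]] mid [[411.  258.5]]
[([179.2, 364.9, 49.4, 24.9], 0.76), ([410.8, 260.5, 10.0, 13.3], 0.48)]
disc pred [[317.3 220.3]] [([317.9, 219.8, 35.5, 40.3], 0.88), ([483.1, 365.7, 38.6, 37.8], 0.84), ([432.8, 358.7, 40.6, 37.4], 0.71), ([209.4, 193.2, 27.1, 34.6], 0.48), ([181.2, 224.4, 29.6, 27.7], 0.22)]
[0.5 0.2 0.3]
the job is handed in; nothing more can be done
None
```

I handed the job in at about 25 s. By the camera checks, the pin hangs upright in the notch, the carriage is fully out, the wide lid sits level and centred on the jar, and the gripper is clear; the hand-in gave no pass or fail result.

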